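# Swap the batteries on the glaze mixer's charger

### The arm

A 7-joint arm with a two-finger parallel gripper is mounted at the origin on the work surface. World frame = base frame: x ahead of the robot, y to its left, z up, the work surface at z = 0. Lengths are in m, angles in rad, forces in N, time in s.
With the tool pointing down it reaches from about 0.425 to 0.875 m from the base axis. Payload 4.7 kg.
Tool frame: the origin (TCP) lies on the centre line of the jaws, within the pads' length; the fingertips stand 14 mm ahead of it and the grasp point (between the pads) lies 5 mm behind it; z points along the fingers, y is the line along which they close (so a half turn about z gives the same grasp; the last joint's range is limited). The gripper opens to 87 mm and grips with 3 to 60 N. Pads are 19 mm wide; open, the fingers measure 117 mm over their backs; the gripper's body (75 mm by 190 mm) begins 51 mm behind the grasp point.
Start: joints at [-1.09, 0.321, -0.07, 1.45, 0.023, 1.371, -0.057], TCP at [0.293, 0.58, 0.237] pointing down, gripper open.
Joint ranges: [-2.86, 2.86], [-0.3, 2.09], [-1.38, 1.24], [0.06, 2.45], [-1.56, 4.7], [0.09, 2.05], [-2.69, 2.69]. Speed limits (rad/s): [2.57, 2.57, 3.14, 3.14, 3.14, 3.14, 3.14].

### API

Orientations are given as a rotation vector (axis times angle).
In Python, from bench import * gives the robot as it stands.
- The arm moves only by the shell command python3 -m jog 'ROWS' [FORCE]. ROWS is JSON, a list of rows, each an object of numbers: "claw": the finger opening in mm, from 0 to 87; "dx", "dy", "dz": the shift along the tool's x, y, z in mm; "spin": the turn about the tool's z in degrees. In form: [{"claw": .., "dx": .., "dy": .., "dz": .., "spin": ..}, ...]. A call has 1 to 20 rows; each row is the pose to reach, as a shift and turn from the pose commanded when the call began, along the tool's axes at that moment; what a row does not reach only later rows make up. A row lasts 1/12 s, in which the tool goes at most 41.7 mm and 7.16 degrees, less where a joint would pass 70% of its speed; a pose out of reach is approached as far as the arm can. A call with a gripper value outside its range is refused whole. The fingers move at their own pace and stop on an object; FORCE is the grip in N (left out, the last holds). Time passes only in rows, so rows that repeat a pose let the fingers close. It gives the time, the measured TCP pose, the force, the opening and the grip force at its end, in the units of the state.
- get_state(): the state, without advancing time (a new reading comes with each control period).
- get_image(name): name is "side" or "top"; returns a dict with "frame" (400x640x3 uint8, red, green, blue), "depth" (400x640 float32, m along the optical axis (not along the pixel's ray), 0 where there is no reading), "K" (3x3 intrinsics, pixels), "distortion" ([k1, k2, p1, p2, k3] as OpenCV has them; the pictures are not rectified), "T" (4x4, takes a point from camera to world coordinates). Camera axes: x right, y down, z forward; pixel columns grow to the right and rows downward; lengths in m; the calibration is good to about 2 mm. A picture is of the moment at which its call begins.
- close_job(): hands the job in; it is judged then, once.
The state is a dict: "time": time; "joint_positions": joint angles; "qd": joint speeds; "joint_torque": joint torques, N m; "position": TCP position; "tool_rot": TCP orientation; "ft_force": force on the tool from outside, world axes, zero at the start; "torque": the same for the moment, N m; "grip_width": opening from 0.0 (shut) to 1.0 (fully open); "grip_force": force on a finger pad.
Only numpy, scipy, OpenCV 4.12 (cv2) and the standard library are available. Lean on these libraries where they do the work, as an engineer would, in place of code of your own. Each camera call takes 0.05 s, during which the arm holds its last target. There are 200 camera calls.

### The job

The glaze mixer's battery on the charger is full: squeeze the orange catch buttons on both its sides, slide it straight off the rails and set it down gently, upright, in the blue tray. Then take the flat battery from the bench and slide it, the same way round, along the charger's rails until it is fully home and both catches have clicked out, feeling your way and never forcing or wrenching it, and let go. Leave the potter's other things where they are.

Things in the scene. Friction and masses are not known exactly. Their poses are not given: they have to be found in the camera images.
- charger: Black battery charger screwed to the bench, 160 mm long (x), 112 wide, 40 high without its rails. Origin: on the bench under the centre of a battery that is fully home. z up, +x = the way a battery is slid on, mouth at the -x end. Neither battery may be pressed against the charger, any way, with more than 45 N.
- charger_mouth (a point): Middle of the mouth, on the floor of the grey channel for the battery's foot: 40 mm above the bench, 42 wide (0.9 free each side). Behind it (-x) the floor is an open apron for 45 mm with flared walls for the last 23; from here the rail lips cover the foot (1.2 free above it; rail tops 11 over the floor). Set the battery on the apron, its centre 52 mm or more before this point, then slide along +x.
- charger_seat (a point): Point on the channel floor under the centre of a fully home battery, 44.5 mm beyond the mouth; home, the leading end meets the rigid black terminal block (34 mm above the floor). A yellow ramped tooth (16 mm over the floor) on each rail is met 6 mm before home; it resists more and more, 12 to 20 N at the last, until the catches snap out 2 mm before home. So a latched battery has 2 mm play along x.
- full_mid (a point): The full battery, latched on the charger at the start, four green lights on top. Slide-on tool battery, dark with a teal band, 88 mm long (x), 52 wide (y), 66 high, 0.28 to 0.48 kg. Point: its centre, 42 mm above its underside. z up, +x to the end that leads onto the charger. Plain flanks ahead of x = -12 mm, 17 to 66 mm above the underside, to hold it by.
- flat_mid (a point): The flat battery, standing on the bench at the start, one red light on top. Slide-on tool battery, dark with a teal band, 88 mm long (x), 52 wide (y), 66 high, 0.28 to 0.48 kg. Point: its centre, 42 mm above its underside. z up, +x to the end that leads onto the charger. Plain flanks ahead of x = -12 mm, 17 to 66 mm above the underside, to hold it by.
- flat_nose (a point): Middle of the leading end face of the flat battery, 44 mm ahead (+x) of its centre point.
- full: The full battery; origin: middle of its underside, axes as at its centre. On a rail foot 40 mm wide, 6 thick (front 10 mm 32 wide, front 26 mm slotted for the charger's contact blades: it goes on only this end first); neck 26 mm wide up to z = 17. Catch buttons: one proud by 5.5 mm on each flank (63 mm over both), centred at x = -24, z = 44 mm, 24 long, 22 high; squeeze across to press both.
- flat: The flat battery; origin: middle of its underside, axes as at its centre. On a rail foot 40 mm wide, 6 thick (front 10 mm 32 wide, front 26 mm slotted for the charger's contact blades: it goes on only this end first); neck 26 mm wide up to z = 17. Catch buttons: one proud by 5.5 mm on each flank (63 mm over both), centred at x = -24, z = 44 mm, 24 long, 22 high; squeeze across to press both.
- full_left (a joint): Travel (m) of the orange catch button on the left (+y) flank of the full battery: 0 = sprung out, its hook out; 0.005 = right in, hook drawn in. Spring: 2.6 N at 0, 6.6 N at 0.005; the hook is free of the charger's tooth from 0.0045 on. Sliding on, the tooth pushes it to about 0.0035, then it snaps back to 0: the click.
- full_right (a joint): Travel (m) of the orange catch button on the right (-y) flank of the full battery: 0 = sprung out, its hook out; 0.005 = right in, hook drawn in. Spring: 2.6 N at 0, 6.6 N at 0.005; the hook is free of the charger's tooth from 0.0045 on. Sliding on, the tooth pushes it to about 0.0035, then it snaps back to 0: the click.
- flat_left (a joint): Travel (m) of the orange catch button on the left (+y) flank of the flat battery: 0 = sprung out, its hook out; 0.005 = right in, hook drawn in. Spring: 2.6 N at 0, 6.6 N at 0.005; the hook is free of the charger's tooth from 0.0045 on. Sliding on, the tooth pushes it to about 0.0035, then it snaps back to 0: the click.
- flat_right (a joint): Travel (m) of the orange catch button on the right (-y) flank of the flat battery: 0 = sprung out, its hook out; 0.005 = right in, hook drawn in. Spring: 2.6 N at 0, 6.6 N at 0.005; the hook is free of the charger's tooth from 0.0045 on. Sliding on, the tooth pushes it to about 0.0035, then it snaps back to 0: the click.
- tray: Shallow blue plastic tray fixed to the bench, 190 mm (its x) by 150 mm (y), rim 22 mm high, walls and floor 5 mm thick. Origin: centre of its underside.
- mug: Green glazed mug, 80 mm across, 85 mm high, with a handle. Origin: centre of its underside. Leave alone.
- bowl: White plaster bowl, 150 mm across, 80 mm high. Origin: centre of its underside. Leave alone.
- glaze_jar: Amber glaze jar with a white cap, 68 mm across, 100 mm high. Origin: centre of its underside. Leave alone.
- wood_tool: Wooden modelling tool lying flat, 185 mm long (its x), 10 mm high. Origin: near its middle, on the bench. Leave alone.
- rib: Grey potter's rib lying flat, 104 mm by 60 mm, 6 mm thick. Origin: its middle, on the bench. Leave alone.
There are look-alikes about, which are no part of the job. What is shaped like the flat but pink or yellow is not meant.

How it is judged:
By the outcome, as a careful person would: the job done as asked, in the order asked, and still so for the second after the job is handed in, with the robot touching nothing.
It also fails if it takes over 72 s, if anything falls off the work surface, if the arm or the gripper's body presses on something with over 40 N, if the wrist force passes 120 N, or if a joint passes its speed limit or range.

## Working session

There is one attempt and no reset: what is moved stays moved. The work goes in short steps, Python scripts to look and compute and a shell command to move; the robot and the scene stay as the last step left them, time stands still between calls to the robot, and variables do not carry over. Pictures are saved under pics/ and viewed, at most 12 in all, crops included, and the job is handed in when it is done.

```bash
mkdir -p pics; ls
python3 - <<'E'
from bench import *
import cv2,numpy as np
s=get_state();print({k:np.round(v,3) for k,v in s.items()})
for n in("top","side"):
    d=get_image(n);np.savez(f"pics/{n}0.npz",**{k:np.array(v) for k,v in d.items()})
    cv2.imwrite(f"pics/{n}0.png",cv2.cvtColor(d["frame"],cv2.COLOR_RGB2BGR));print(d["K"],d["distortion"],d["T"])
E
```

```text
pics
{'time': np.float64(0.0), 'joint_positions': array([-1.09 ,  0.322, -0.07 ,  1.452,  0.023,  1.371, -0.057]), 'qd': array([-0.001,  0.001, -0.001,  0.   , -0.001, -0.001, -0.   ]), 'joint_torque': array([-1.0000e-03, -4.9130e+01, -4.0500e-01, -3.1253e+01, -6.4000e-02,
        4.4000e-02,  0.0000e+00]), 'position': array([0.292, 0.58 , 0.235]), 'tool_rot': array([-7.260e-01, -3.056e+00,  3.000e-03]), 'ft_force': array([-0.384,  0.307,  0.699]), 'torque': array([-0.048, -0.037, -0.006]), 'grip_force': np.float64(0.0), 'grip_width': np.float64(1.005)}
[[379.28969877   0.         323.5251827 ]
 [  0.         379.28969877 198.76807756]
 [  0.           0.           1.        ]] [-0.07203564  0.          0.          0.          0.        ] [[ 1.90418542e-02 -9.89886802e-01  1.40575696e-01  4.40415372e-01]
 [-9.99814175e-01 -1.92750386e-02 -2.97281257e-04  5.38463082e-02]
 [ 3.00387675e-03 -1.40543912e-01 -9.90069889e-01  9.96168573e-01]
 [ 0.00000000e+00  0.00000000e+00  0.00000000e+00  1.00000000e+00]]
[[363.78616155   0.         316.89887021]
 [  0.         363.78616155 192.96720374]
 [  0.           0.           1.        ]] [-0.02216123  0.          0.          0.          0.        ] [[ 0.88838217 -0.3355082   0.31338694  0.23228208]
 [-0.45866053 -0.67861023  0.57368866 -0.52399101]
 [ 0.02019034 -0.653393   -0.75674959  0.87670446]
 [ 0.          0.          0.          1.        ]]
```

View pics/top0.png

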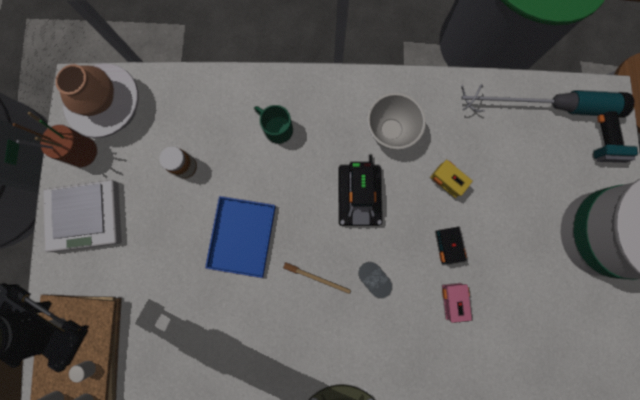

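View pics/side0.png

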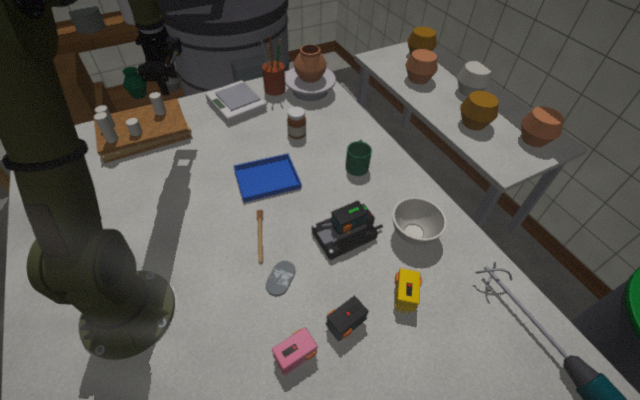

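The top view shows the charger at about (360,193) with the full battery (green lights) on it. The tray is at (242,236). Three battery-shaped things are on the bench: yellow (453,178), dark with a red light (451,245) and pink (458,302). The dark one with the red light fits "flat". I'll confirm it in an enlarged crop and measure.

```bash
cat > h.py <<'E'
import numpy as np,cv2
def load(n): return dict(np.load(n))
def cloud(d):
    h,w=d["depth"].shape
    u,v=np.meshgrid(np.arange(w),np.arange(h))
    p=cv2.undistortPoints(np.stack([u,v],-1).reshape(-1,1,2).astype(float),d["K"],d["distortion"]).reshape(h,w,2)
    z=d["depth"]
    c=np.dstack([p[...,0]*z,p[...,1]*z,z])
    return c@d["T"][:3,:3].T+d["T"][:3,3]
def ray(d,u,v,z):
    "pixel to world on plane z"
    p=cv2.undistortPoints(np.array([[[u,v]]],float),d["K"],d["distortion"]).ravel()
    r=d["T"][:3,:3]@np.r_[p,1];o=d["T"][:3,3]
    return o+r*(z-o[2])/r[2]
def rect(P,lo,hi,box):
    "min-area rect of points with lo<z<hi inside box x0,x1,y0,y1"
    Q=P.reshape(-1,3);m=(Q[:,2]>lo)&(Q[:,2]<hi)&(Q[:,0]>box[0])&(Q[:,0]<box[1])&(Q[:,1]>box[2])&(Q[:,1]<box[3])
    Q=Q[m];r=cv2.minAreaRect((Q[:,:2]*1000).astype(np.float32))
    return len(Q),np.round(r[0],1),np.round(r[1],1),round(r[2],1),np.round(np.median(Q[:,2])*1000,1)
E
python3 - <<'E'
from h import *
t=load("pics/top0.npz");s=load("pics/side0.npz")
P=cloud(t);S=cloud(s)
for nm,(u,v) in dict(full=(364,183),flat=(451,245),chg=(345,200),bench=(400,280),tray=(242,236)).items(): print(nm,np.round(P[v,u]*1000,1))
fb=P[245,451];cb=P[183,364];tr=P[236,242]
bx=lambda c,r:(c[0]-r,c[0]+r,c[1]-r,c[1]+r)
for nm,C in(("top",P),("side",S)):
    print(nm,"flat",rect(C,.058,.075,bx(fb,.07)))
    print(nm,"full",rect(C,.095,.115,bx(cb,.07)))
    print(nm,"tray",rect(C,.015,.03,bx(tr,.14)))
    print(nm,"chg",rect(C,.03,.06,bx(cb,.12)))
a=cv2.cvtColor(t["frame"],cv2.COLOR_RGB2BGR)[145:275,325:485]
cv2.imwrite("pics/crop1.png",cv2.convertScaleAbs(cv2.resize(a,None,fx=4.5,fy=4.5,interpolation=cv2.INTER_CUBIC),alpha=1.8))
b=cv2.cvtColor(s["frame"],cv2.COLOR_RGB2BGR)[190:350,290:450]
cv2.imwrite("pics/crop2.png",cv2.convertScaleAbs(cv2.resize(b,None,fx=3.7,fy=3.7,interpolation=cv2.INTER_CUBIC),alpha=1.8))
E
```

```text
full [606.5 -42.2 107. ]
flat [ 463.7 -261.9   66.7]
chg [574.   -1.2  40.3]
bench [ 373.2 -148.3    2.1]
tray [478.8 264.5   5.4]
top flat (767, array([ 463.3, -265.9]), array([89.3, 54.8]), 8.7, np.float64(66.6))
top full (834, array([600.4, -39.6]), array([87.7, 60.5]), 0.8, np.float64(106.5))
top tray (580, array([477.9, 267.3]), array([149.9, 192.2]), 81.9, np.float64(21.6))
top chg (1598, array([627.2, -51.1]), array([150.2, 251.7]), 72.1, np.float64(39.0))
side flat (878, array([ 461.5, -264.8]), array([89.1, 58.7]), 11.8, np.float64(67.3))
side full (589, array([598. , -40.2]), array([89.1, 57.3]), 1.9, np.float64(107.6))
side tray (422, array([475.6, 270.2]), array([155. , 189.9]), 81.8, np.float64(22.0))
side chg (1245, array([618.7, -66. ]), array([116.8, 252.4]), 71.5, np.float64(40.7))
```

View pics/crop1.png

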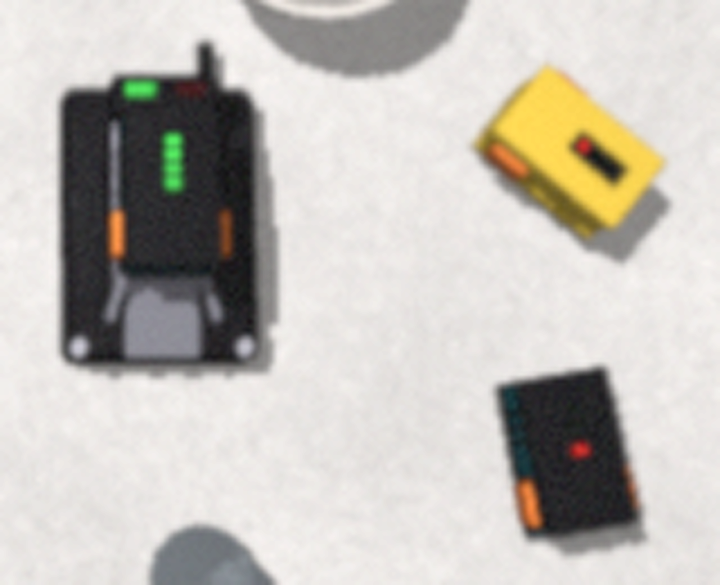

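View pics/crop2.png

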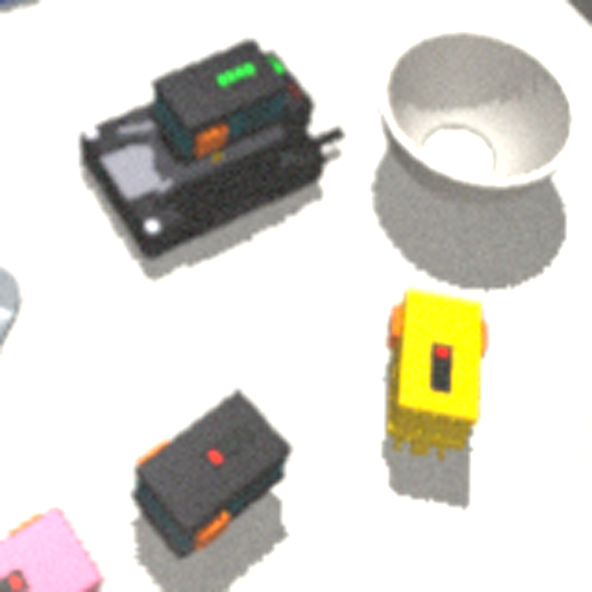

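Confirmed: flat = dark battery with one red light, crop1 (570,450). Orange catches are at its lower end, so it leads toward +x with about 11° of yaw. The full battery is on the charger, mouth toward the robot (bottom of the image). Next, refined poses.

```bash
cat >> h.py <<'E'
def mom(P,lo,hi,box):
    Q=P.reshape(-1,3);Q=Q[(Q[:,2]>lo)&(Q[:,2]<hi)&(abs(Q[:,0]-box[0])<box[2])&(abs(Q[:,1]-box[1])<box[3])][:,:2]
    C=np.cov(Q.T);w,V=np.linalg.eigh(C);a=V[:,1]*np.sign(V[0,1])
    R=np.array([[a[0],a[1]],[-a[1],a[0]]]);L=(Q-Q.mean(0))@R.T
    ext=[np.percentile(L[:,i],[1,99]) for i in(0,1)]
    mid=Q.mean(0)+R.T@np.array([np.mean(e) for e in ext])
    return len(Q),np.round(Q.mean(0)*1000,1),np.round(mid*1000,1),np.round(1000*np.array([np.ptp(e) for e in ext]),1),np.round(np.degrees(np.arctan2(a[1],a[0])),1)
def plan(s,target,yaw):
    "target TCP (m), world yaw of tool y (deg) -> dx,dy,dz mm, spin deg"
    from scipy.spatial.transform import Rotation as Ro
    R=Ro.from_rotvec(s["tool_rot"]).as_matrix();d=R.T@(np.array(target)-s["position"])*1000
    y=np.degrees(np.arctan2(R[1,1],R[0,1]));sp=-((yaw-y+180)%360-180)
    return np.round(d,1),round(sp,2),"tilt",np.round(np.degrees(R[:2,2]),2),"yaw",round(y,2)
E
python3 - <<'E'
from h import *
for n in("top","side"):
    d=load(f"pics/{n}0.npz");P=cloud(d)
    print(n,"flat",mom(P,.0635,.072,(.463,-.265,.07,.06)))
    print(n,"full",mom(P,.1035,.112,(.600,-.04,.07,.06)))
    print(n,"tray",rect(P,.016,.03,(.34,.61,.14,.4)))
    for x in(.545,.56,.575,.59,.605,.62): # charger plate edges in y per x slice
        Q=P.reshape(-1,3);Q=Q[(abs(Q[:,0]-x)<.006)&(Q[:,2]>.032)&(Q[:,2]<.045)&(abs(Q[:,1]+.04)<.075)]
        print(x,np.round([Q[:,1].min()*1000,Q[:,1].max()*1000],1),end=' ')
    print()
E
```

```text
top flat (723, array([ 463.7, -266.6]), array([ 463.3, -266.7]), array([86.9, 50.6]), np.float64(9.0))
top full (756, array([601. , -39.2]), array([600.9, -39.1]), array([85.1, 50.4]), np.float64(1.0))
top tray (561, array([477.9, 267.4]), array([150., 192.]), 82.0, np.float64(21.6))
0.545 [-93.8  13.5] 0.56 [-94.1  13.8] 0.575 [-93.9  13.9] 0.59 [-94.1  14.2] 0.605 [-94.3  14.4] 0.62 [-93.9  14.5] 
side flat (844, array([ 460.4, -266.7]), array([ 461.6, -266.1]), array([86.3, 51. ]), np.float64(9.9))
side full (508, array([596.3, -39. ]), array([597.1, -37.9]), array([85.9, 51.5]), np.float64(1.1))
side tray (394, array([475.6, 270.2]), array([155. , 189.9]), 81.8, np.float64(22.4))
0.545 [-92.8  14.1] 0.56 [-92.6  12.1] 0.575 [-94.2  11.8] 0.59 [-92.8 -63.5] 0.605 [-91.7 -62.6] 0.62 [-92.3 -59.9]
```

Run:
```python
from bench import *
from h import *
s=get_state();print(plan(s,(.575,-.0394,.16),91))
```

```text
(array([-531.2, -425.8,   76.4]), np.float64(-27.74), 'tilt', array([-0.04, -0.09]), 'yaw', np.float64(63.26))
```

```bash
python3 -m jog '[{"claw":87,"dx":-531,"dy":-426,"dz":40,"spin":-27.7},{"claw":87,"dx":-531,"dy":-426,"dz":40,"spin":-27.7},{"claw":87,"dx":-531,"dy":-426,"dz":40,"spin":-27.7},{"claw":87,"dx":-531,"dy":-426,"dz":40,"spin":-27.7},{"claw":87,"dx":-531,"dy":-426,"dz":40,"spin":-27.7},{"claw":87,"dx":-531,"dy":-426,"dz":40,"spin":-27.7},{"claw":87,"dx":-531,"dy":-426,"dz":40,"spin":-27.7},{"claw":87,"dx":-531,"dy":-426,"dz":40,"spin":-27.7},{"claw":87,"dx":-531,"dy":-426,"dz":40,"spin":-27.7},{"claw":87,"dx":-531,"dy":-426,"dz":40,"spin":-27.7},{"claw":87,"dx":-531,"dy":-426,"dz":40,"spin":-27.7},{"claw":87,"dx":-531,"dy":-426,"dz":40,"spin":-27.7},{"claw":87,"dx":-531,"dy":-426,"dz":40,"spin":-27.7},{"claw":87,"dx":-531,"dy":-426,"dz":40,"spin":-27.7},{"claw":87,"dx":-531,"dy":-426,"dz":40,"spin":-27.7},{"claw":87,"dx":-531,"dy":-426,"dz":40,"spin":-27.7},{"claw":87,"dx":-531,"dy":-426,"dz":76,"spin":-27.7},{"claw":87,"dx":-531,"dy":-426,"dz":76,"spin":-27.7},{"claw":87,"dx":-531,"dy":-426,"dz":76,"spin":-27.7},{"claw":87,"dx":-531,"dy":-426,"dz":76,"spin":-27.7}]'
python3 - <<'E'
from bench import *
from h import *
s=get_state();print(s["time"],s["ft_force"],plan(s,(.575,-.0394,.16),91))
E
```

```text
time: 1.77
position: [0.5749, -0.0376, 0.1606]
tool_rot: [0.028, -3.141, -0.001]
ft_force: [-0.6, 0.2, -0.1]
grip_width: 1.002
grip_force: 0.0
1.7667 [-0.61672908  0.21930613 -0.08019204] (array([-0.1, -1.8,  0.6]), np.float64(0.02), 'tilt', array([-0.04,  0.05]), 'yaw', np.float64(91.02))
```

```bash
python3 -m jog '[{"claw":87,"dy":-1.8,"dz":30},{"claw":87,"dy":-1.8,"dz":55},{"claw":75,"dy":-1.8,"dz":72},{"claw":68,"dy":-1.8,"dz":82},{"claw":66,"dy":-1.8,"dz":82},{"claw":65,"dy":-1.8,"dz":82},{"claw":65,"dy":-1.8,"dz":82}]' 20
python3 - <<'E'
from bench import *
from h import *
d=get_image("side");np.savez("pics/s1.npz",**{k:np.array(v) for k,v in d.items()})
b=cv2.cvtColor(d["frame"],cv2.COLOR_RGB2BGR)[150:280,270:430]
cv2.imwrite("pics/s1.png",cv2.convertScaleAbs(cv2.resize(b,None,fx=4,fy=4,interpolation=cv2.INTER_CUBIC),alpha=1.8))
E
```

```text
$[0]: bad value
```

View pics/s1.png

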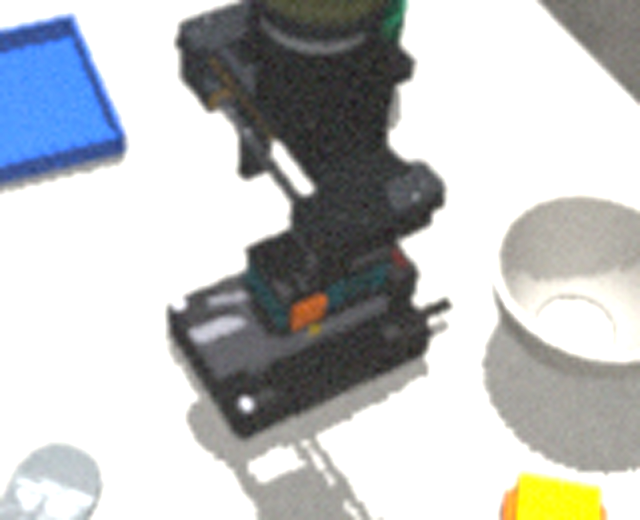

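The call was refused because every key is required. The picture only shows the gripper hovering over the battery, with its orange catch at (308,310). I'll retype the rows in full.

```bash
python3 -m jog '[{"claw":87,"dx":0,"dy":-1.8,"dz":30,"spin":0},{"claw":87,"dx":0,"dy":-1.8,"dz":55,"spin":0},{"claw":75,"dx":0,"dy":-1.8,"dz":72,"spin":0},{"claw":68,"dx":0,"dy":-1.8,"dz":82,"spin":0},{"claw":66,"dx":0,"dy":-1.8,"dz":82,"spin":0},{"claw":65,"dx":0,"dy":-1.8,"dz":82,"spin":0},{"claw":65,"dx":0,"dy":-1.8,"dz":82,"spin":0}]' 20
python3 - <<'E'
from bench import *
from h import *
s=get_state();print(plan(s,(.575,-.0394,.079),91),s["grip_width"]*87)
d=get_image("side")
b=cv2.cvtColor(d["frame"],cv2.COLOR_RGB2BGR)[190:270,300:390]
cv2.imwrite("pics/s2.png",cv2.convertScaleAbs(cv2.resize(b,None,fx=6,fy=6,interpolation=cv2.INTER_CUBIC),alpha=2))
E
```

```text
time: 2.4
position: [0.5764, -0.0402, 0.0804]
tool_rot: [-0.028, 3.138, 0.001]
ft_force: [-0.1, -0.3, -0.2]
grip_width: 0.767
grip_force: 0.0
(array([1.4, 0.8, 1.4]), np.float64(0.01), 'tilt', array([0.18, 0.02]), 'yaw', np.float64(91.01)) 66.74708509101424
```

View pics/s2.png

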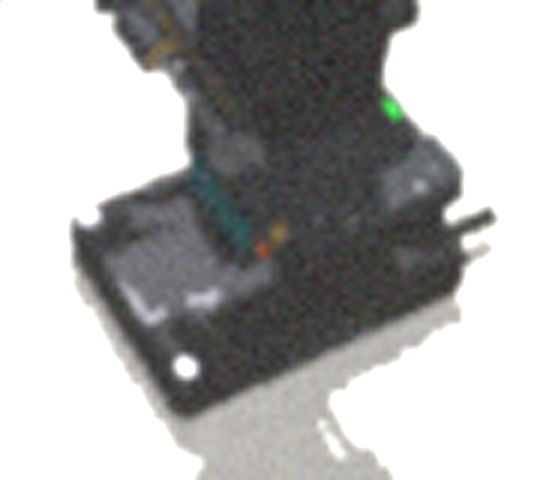

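The fingers sit over the catches, with only a sliver of orange left at (262,248), low at the trailing edge. I'll trim slightly and squeeze in steps while watching the side force.

```bash
python3 -m jog '[{"claw":64,"dx":2,"dy":0.8,"dz":1,"spin":0},{"claw":62,"dx":2,"dy":0.8,"dz":1,"spin":0},{"claw":60,"dx":2,"dy":0.8,"dz":1,"spin":0},{"claw":60,"dx":2,"dy":0.8,"dz":1,"spin":0},{"claw":60,"dx":2,"dy":0.8,"dz":1,"spin":0},{"claw":60,"dx":2,"dy":0.8,"dz":1,"spin":0}]' 20
```

```text
time: 2.95
position: [0.5735, -0.0399, 0.0782]
tool_rot: [-0.026, 3.14, 0.0]
ft_force: [-0.0, 0.1, 5.4]
grip_width: 0.692
grip_force: 3.6
```

```bash
python3 -m jog '[{"claw":57,"dx":0,"dy":0,"dz":0,"spin":0},{"claw":54,"dx":0,"dy":0,"dz":0,"spin":0},{"claw":50,"dx":0,"dy":0,"dz":0,"spin":0},{"claw":50,"dx":0,"dy":0,"dz":0,"spin":0},{"claw":50,"dx":0,"dy":0,"dz":0,"spin":0},{"claw":50,"dx":0,"dy":0,"dz":0,"spin":0}]' 22
```

```text
time: 3.45
position: [0.5734, -0.0394, 0.0783]
tool_rot: [-0.027, 3.141, 0.001]
ft_force: [-2.3, 1.5, 7.0]
grip_width: 0.6
grip_force: 22.0
```

```bash
python3 -m jog '[{"claw":50,"dx":1,"dy":0,"dz":-0.3,"spin":0},{"claw":50,"dx":3,"dy":0,"dz":-0.5,"spin":0},{"claw":50,"dx":5,"dy":0,"dz":-0.5,"spin":0},{"claw":50,"dx":8,"dy":0,"dz":-0.5,"spin":0},{"claw":50,"dx":8,"dy":0,"dz":-0.5,"spin":0}]' 25
```

```text
time: 3.87
position: [0.565, -0.0398, 0.0783]
tool_rot: [-0.026, 3.141, 0.001]
ft_force: [1.4, 2.1, 2.9]
grip_width: 0.595
grip_force: 25.0
```

```bash
python3 -m jog '[{"claw":50,"dx":5,"dy":0,"dz":0,"spin":0},{"claw":50,"dx":12,"dy":0,"dz":0,"spin":0},{"claw":50,"dx":19,"dy":0,"dz":0,"spin":0},{"claw":50,"dx":26,"dy":0,"dz":0,"spin":0},{"claw":50,"dx":33,"dy":0,"dz":0,"spin":0},{"claw":50,"dx":40,"dy":0,"dz":0,"spin":0}]' 28
```

```text
time: 4.37
position: [0.5244, -0.0409, 0.0783]
tool_rot: [-0.026, 3.141, 0.0]
ft_force: [3.0, 3.2, 3.4]
grip_width: 0.595
grip_force: 28.0
```

```bash
python3 -m jog '[{"claw":50,"dx":8,"dy":0.4,"dz":0,"spin":0},{"claw":50,"dx":16,"dy":0.5,"dz":0,"spin":0},{"claw":50,"dx":24,"dy":0.5,"dz":0,"spin":0},{"claw":50,"dx":32,"dy":0.5,"dz":0,"spin":0},{"claw":50,"dx":40,"dy":0.5,"dz":0,"spin":0},{"claw":50,"dx":50,"dy":0.5,"dz":0,"spin":0},{"claw":50,"dx":58,"dy":0.5,"dz":0,"spin":0},{"claw":50,"dx":58,"dy":0.5,"dz":0,"spin":0}]' 40
```

```text
time: 5.03
position: [0.4645, -0.0414, 0.0779]
tool_rot: [0.026, -3.139, -0.001]
ft_force: [-2.4, -0.3, 8.1]
grip_width: 0.596
grip_force: 40.0
```

```bash
python3 -m jog '[{"claw":50,"dx":0,"dy":0,"dz":-10,"spin":0},{"claw":50,"dx":0,"dy":0,"dz":-30,"spin":0},{"claw":50,"dx":0,"dy":0,"dz":-55,"spin":0},{"claw":50,"dx":3,"dy":25,"dz":-60,"spin":1},{"claw":50,"dx":5,"dy":55,"dz":-60,"spin":2},{"claw":50,"dx":8,"dy":90,"dz":-60,"spin":3},{"claw":50,"dx":10,"dy":125,"dz":-60,"spin":4},{"claw":50,"dx":12,"dy":160,"dz":-60,"spin":5},{"claw":50,"dx":14,"dy":195,"dz":-60,"spin":6},{"claw":50,"dx":15,"dy":230,"dz":-60,"spin":7},{"claw":50,"dx":17,"dy":265,"dz":-60,"spin":8},{"claw":50,"dx":17,"dy":290,"dz":-60,"spin":9},{"claw":50,"dx":17,"dy":305,"dz":-60,"spin":9},{"claw":50,"dx":17,"dy":313,"dz":-60,"spin":9},{"claw":50,"dx":17,"dy":313,"dz":-60,"spin":9},{"claw":50,"dx":17,"dy":313,"dz":-60,"spin":9}]' 50
python3 - <<'E'
from bench import *
from h import *
s=get_state();print(plan(s,(.453,.272,.046),82),s["grip_width"]*87)
d=get_image("side")
b=cv2.cvtColor(d["frame"],cv2.COLOR_RGB2BGR)[90:220,210:340]
cv2.imwrite("pics/s3.png",cv2.convertScaleAbs(cv2.resize(b,None,fx=4,fy=4,interpolation=cv2.INTER_CUBIC),alpha=2))
E
```

```text
time: 6.37
position: [0.4446, 0.2693, 0.1373]
tool_rot: [-0.222, -3.132, 0.004]
ft_force: [-0.0, -0.3, -4.1]
grip_width: 0.593
grip_force: 50.0
(array([-8.1,  4.1, 91.3]), np.float64(-0.1), 'tilt', array([-0.09, -0.15]), 'yaw', np.float64(81.9)) 51.56445331629465
```

View pics/s3.png

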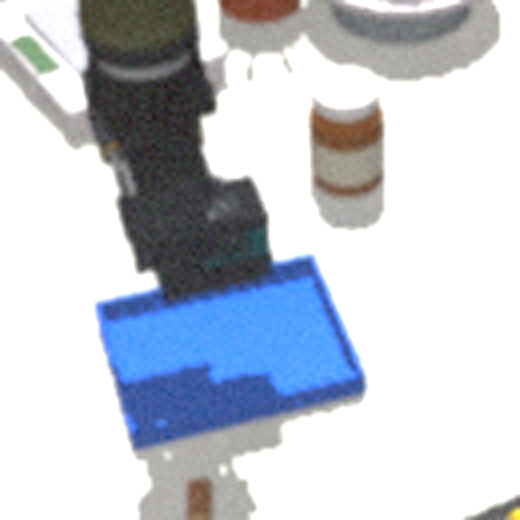

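The battery hangs level in the gripper above the tray, with its teal flank at (225,248). Lowering now.

```bash
python3 -m jog '[{"claw":50,"dx":-8,"dy":4,"dz":20,"spin":0},{"claw":50,"dx":-8,"dy":4,"dz":45,"spin":0},{"claw":50,"dx":-8,"dy":4,"dz":68,"spin":0},{"claw":50,"dx":-8,"dy":4,"dz":82,"spin":0},{"claw":50,"dx":-8,"dy":4,"dz":87,"spin":0},{"claw":50,"dx":-8,"dy":4,"dz":89,"spin":0},{"claw":50,"dx":-8,"dy":4,"dz":89,"spin":0},{"claw":50,"dx":-8,"dy":4,"dz":89,"spin":0}]' 50
```

```text
time: 7.08
position: [0.4544, 0.2742, 0.0503]
tool_rot: [0.222, 3.132, 0.002]
ft_force: [0.5, -0.4, -2.6]
grip_width: 0.596
grip_force: 50.0
```

```bash
python3 -m jog '[{"claw":50,"dx":0,"dy":0,"dz":1,"spin":0},{"claw":50,"dx":0,"dy":0,"dz":2,"spin":0},{"claw":50,"dx":0,"dy":0,"dz":3,"spin":0},{"claw":50,"dx":0,"dy":0,"dz":4,"spin":0},{"claw":50,"dx":0,"dy":0,"dz":5,"spin":0},{"claw":50,"dx":0,"dy":0,"dz":5,"spin":0},{"claw":50,"dx":0,"dy":0,"dz":5,"spin":0}]'
```

```text
time: 7.67
position: [0.4533, 0.2743, 0.044]
tool_rot: [-0.22, -3.134, 0.0]
ft_force: [-0.3, -0.5, -3.6]
grip_width: 0.597
grip_force: 50.0
```

```bash
python3 -m jog '[{"claw":50,"dx":0,"dy":0,"dz":0.7,"spin":0},{"claw":50,"dx":0,"dy":0,"dz":1.4,"spin":0},{"claw":50,"dx":0,"dy":0,"dz":1.4,"spin":0},{"claw":50,"dx":0,"dy":0,"dz":1.4,"spin":0}]'
```

```text
time: 8.0
position: [0.4535, 0.2744, 0.0433]
tool_rot: [0.22, 3.134, 0.0]
ft_force: [-1.6, -1.3, 4.9]
grip_width: 0.596
grip_force: 50.0
```

```bash
python3 -m jog '[{"claw":54,"dx":0,"dy":0,"dz":-0.3,"spin":0},{"claw":58,"dx":0,"dy":0,"dz":-0.3,"spin":0},{"claw":63,"dx":0,"dy":0,"dz":-0.3,"spin":0},{"claw":75,"dx":0,"dy":0,"dz":-0.3,"spin":0},{"claw":82,"dx":0,"dy":0,"dz":-0.3,"spin":0},{"claw":82,"dx":0,"dy":0,"dz":-0.3,"spin":0},{"claw":85,"dx":0,"dy":0,"dz":-20,"spin":0},{"claw":87,"dx":0,"dy":0,"dz":-55,"spin":0},{"claw":87,"dx":0,"dy":0,"dz":-95,"spin":0},{"claw":87,"dx":0,"dy":0,"dz":-100,"spin":0},{"claw":87,"dx":0,"dy":0,"dz":-100,"spin":0}]' 20
python3 - <<'E'
from bench import *
from h import *
s=get_state();print(plan(s,(.4625,-.2665,.15),99.4),s["grip_width"]*87)
E
```

```text
time: 8.92
position: [0.4554, 0.2758, 0.1461]
tool_rot: [0.22, 3.128, 0.007]
ft_force: [0.0, 0.6, -0.7]
grip_width: 0.997
grip_force: 0.0
(array([ -82.9, -535.9,   -6.2]), np.float64(-17.44), 'tilt', array([0.34, 0.25]), 'yaw', np.float64(81.96)) 86.7077793016765
```

```bash
python3 -m jog '[{"claw":87,"dx":-86,"dy":-536,"dz":-6,"spin":-17.4},{"claw":87,"dx":-86,"dy":-536,"dz":-6,"spin":-17.4},{"claw":87,"dx":-86,"dy":-536,"dz":-6,"spin":-17.4},{"claw":87,"dx":-86,"dy":-536,"dz":-6,"spin":-17.4},{"claw":87,"dx":-86,"dy":-536,"dz":-6,"spin":-17.4},{"claw":87,"dx":-86,"dy":-536,"dz":-6,"spin":-17.4},{"claw":87,"dx":-86,"dy":-536,"dz":-6,"spin":-17.4},{"claw":87,"dx":-86,"dy":-536,"dz":-6,"spin":-17.4},{"claw":87,"dx":-86,"dy":-536,"dz":-6,"spin":-17.4},{"claw":87,"dx":-86,"dy":-536,"dz":-6,"spin":-17.4},{"claw":87,"dx":-86,"dy":-536,"dz":-6,"spin":-17.4},{"claw":87,"dx":-86,"dy":-536,"dz":-6,"spin":-17.4},{"claw":87,"dx":-86,"dy":-536,"dz":-6,"spin":-17.4},{"claw":87,"dx":-86,"dy":-536,"dz":-6,"spin":-17.4},{"claw":87,"dx":-86,"dy":-536,"dz":-6,"spin":-17.4},{"claw":87,"dx":-86,"dy":-536,"dz":-6,"spin":-17.4}]'
python3 - <<'E'
from bench import *
from h import *
s=get_state();print(plan(s,(.4655,-.266,.037),99.4),s["grip_width"]*87)
d=get_image("top");P=cloud(d)
print("full in tray",mom(P,.0675,.08,(.477,.269,.1,.09)))
c=[]
b=cv2.cvtColor(d["frame"],cv2.COLOR_RGB2BGR)[190:285,190:290]
cv2.imwrite("pics/t4.png",cv2.convertScaleAbs(cv2.resize(b,None,fx=5,fy=5,interpolation=cv2.INTER_CUBIC),alpha=2))
E
```

```text
time: 10.25
position: [0.4627, -0.2676, 0.1471]
tool_rot: [0.255, -3.129, -0.002]
ft_force: [-0.9, 0.3, -0.7]
grip_width: 1.001
grip_force: 0.0
(array([ -3.3,   0.9, 110.1]), np.float64(-0.09), 'tilt', array([-0.15,  0.08]), 'yaw', np.float64(99.31)) 87.06087515357403
full in tray (726, array([480.1, 268.5]), array([480.3, 269. ]), array([85.9, 49. ]), np.float64(-7.5))
```

View pics/t4.png

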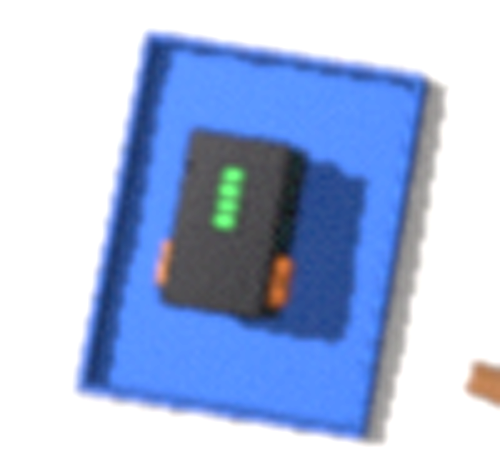

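The full battery stands upright mid-tray, with its lights at (228,198). Descending on the flat battery.

```bash
python3 -m jog '[{"claw":87,"dx":-3.3,"dy":0.9,"dz":30,"spin":0},{"claw":87,"dx":-3.3,"dy":0.9,"dz":65,"spin":0},{"claw":87,"dx":-3.3,"dy":0.9,"dz":95,"spin":0},{"claw":75,"dx":-3.3,"dy":0.9,"dz":110,"spin":0},{"claw":65,"dx":-3.3,"dy":0.9,"dz":110,"spin":0},{"claw":58,"dx":-3.3,"dy":0.9,"dz":110,"spin":0},{"claw":54,"dx":-3.3,"dy":0.9,"dz":110,"spin":0},{"claw":48,"dx":-3.3,"dy":0.9,"dz":110,"spin":0},{"claw":48,"dx":-3.3,"dy":0.9,"dz":110,"spin":0},{"claw":48,"dx":-3.3,"dy":0.9,"dz":110,"spin":0},{"claw":48,"dx":-3.3,"dy":0.9,"dz":110,"spin":0}]' 30
```

```text
time: 11.22
position: [0.4678, -0.2662, 0.04]
tool_rot: [-0.257, 3.129, 0.002]
ft_force: [0.1, 4.9, 6.2]
grip_width: 0.596
grip_force: 30.0
```

```bash
python3 -m jog '[{"claw":48,"dx":0,"dy":0,"dz":-10,"spin":0},{"claw":48,"dx":0,"dy":0,"dz":-40,"spin":0},{"claw":48,"dx":0,"dy":0,"dz":-70,"spin":0},{"claw":48,"dx":0,"dy":0,"dz":-90,"spin":0},{"claw":48,"dx":0,"dy":0,"dz":-90,"spin":0},{"claw":48,"dx":0,"dy":0,"dz":-90,"spin":0}]' 45
python3 - <<'E'
from bench import *
from h import *
s=get_state();print(plan(s,(.500,-.0406,.105),91),s["ft_force"])
E
```

```text
time: 11.72
position: [0.4669, -0.2675, 0.1294]
tool_rot: [-0.256, 3.129, -0.001]
ft_force: [0.5, 0.1, -3.5]
grip_width: 0.599
grip_force: 45.0
(array([-69.5, 218.5,  24.4]), np.float64(8.34), 'tilt', array([ 0.12, -0.03]), 'yaw', np.float64(99.34)) [ 0.47137621  0.14339201 -3.47669297]
```

```bash
python3 -m jog '[{"claw":48,"dx":-12,"dy":36,"dz":0,"spin":2},{"claw":48,"dx":-24,"dy":74,"dz":0,"spin":4},{"claw":48,"dx":-36,"dy":112,"dz":0,"spin":6},{"claw":48,"dx":-48,"dy":150,"dz":0,"spin":8.3},{"claw":48,"dx":-60,"dy":188,"dz":0,"spin":8.3},{"claw":48,"dx":-67,"dy":210,"dz":10,"spin":8.3},{"claw":48,"dx":-69.5,"dy":218.5,"dz":20,"spin":8.3},{"claw":48,"dx":-69.5,"dy":218.5,"dz":24,"spin":8.3},{"claw":48,"dx":-69.5,"dy":218.5,"dz":24,"spin":8.3},{"claw":48,"dx":-69.5,"dy":218.5,"dz":24,"spin":8.3},{"claw":48,"dx":-69.5,"dy":218.5,"dz":24,"spin":8.3}]' 45
python3 - <<'E'
from bench import *
from h import *
s=get_state();print(plan(s,(.501,-.0406,.084),91),s["position"],s["ft_force"],s["torque"])
d=get_image("top");P=cloud(d);np.savez("pics/t5.npz",**{k:np.array(v) for k,v in d.items()})
d2=get_image("side");S=cloud(d2)
b=cv2.cvtColor(d2["frame"],cv2.COLOR_RGB2BGR)[170:280,280:400]
cv2.imwrite("pics/s5.png",cv2.convertScaleAbs(cv2.resize(b,None,fx=5,fy=5,interpolation=cv2.INTER_CUBIC),alpha=2))
E
```

```text
time: 12.63
position: [0.4994, -0.0424, 0.1046]
tool_rot: [0.023, -3.141, 0.001]
ft_force: [-1.3, -0.4, -2.6]
grip_width: 0.596
grip_force: 45.0
(array([-1.6,  1.8, 20.6]), np.float64(-0.14), 'tilt', array([-0.01, -0.05]), 'yaw', np.float64(90.86)) [ 0.49941054 -0.04244991  0.10457683] [-1.29288859 -0.35974728 -2.55932534] [ 0.06428736 -0.04973104  0.0352078 ]
```

View pics/s5.png

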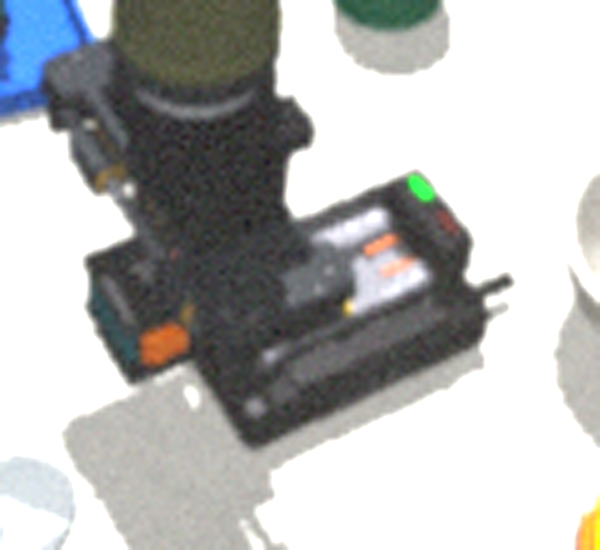

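Side view: the battery is held level above the apron, with its catch at (165,343). The open channel shows ahead of it with contact blades at (385,255). I'll measure the channel's centre line from the top view.

```bash
python3 - <<'E'
from h import *
d=load("pics/t5.npz");P=cloud(d);g=d["frame"].astype(int).sum(2)
for v in range(160,206,4):
    print(v,np.round(P[v,362,0],3),list(g[v,336:388:1]))
E
cp pics/t5.npz /tmp
python3 - <<'E'
import sys;sys.path.insert(0,'.')
from h import *
d=load("pics/t5.npz")
b=cv2.cvtColor(d["frame"],cv2.COLOR_RGB2BGR)[145:245,310:410]
cv2.imwrite("pics/t5.png",cv2.convertScaleAbs(cv2.resize(b,None,fx=6,fy=6,interpolation=cv2.INTER_CUBIC),alpha=2))
E
```

```text
160 0.689 [np.int64(418), np.int64(415), np.int64(411), np.int64(411), np.int64(415), np.int64(418), np.int64(426), np.int64(427), np.int64(418), np.int64(418), np.int64(417), np.int64(418), np.int64(414), np.int64(405), np.int64(395), np.int64(387), np.int64(394), np.int64(394), np.int64(388), np.int64(387), np.int64(389), np.int64(388), np.int64(388), np.int64(388), np.int64(393), np.int64(397), np.int64(400), np.int64(395), np.int64(393), np.int64(394), np.int64(390), np.int64(368), np.int64(295), np.int64(167), np.int64(79), np.int64(98), np.int64(165), np.int64(231), np.int64(306), np.int64(403), np.int64(433), np.int64(426), np.int64(421), np.int64(419), np.int64(418), np.int64(418), np.int64(418), np.int64(422), np.int64(421), np.int64(426), np.int64(425), np.int64(426)]
164 0.661 [np.int64(408), np.int64(409), np.int64(400), np.int64(374), np.int64(325), np.int64(298), np.int64(292), np.int64(283), np.int64(284), np.int64(283), np.int64(282), np.int64(286), np.int64(268), np.int64(178), np.int64(98), np.int64(83), np.int64(141), np.int64(221), np.int64(241), np.int64(240), np
[... 7505 characters left out ...]
4(84), np.int64(80), np.int64(80), np.int64(79), np.int64(88), np.int64(78), np.int64(79), np.int64(77), np.int64(79), np.int64(131), np.int64(213), np.int64(268), np.int64(294), np.int64(274), np.int64(253), np.int64(224), np.int64(193), np.int64(198), np.int64(129), np.int64(68), np.int64(78), np.int64(99), np.int64(124), np.int64(157), np.int64(179), np.int64(156), np.int64(166), np.int64(172), np.int64(167), np.int64(168), np.int64(169), np.int64(169), np.int64(165), np.int64(166), np.int64(167), np.int64(167), np.int64(163), np.int64(146), np.int64(122), np.int64(144), np.int64(172), np.int64(180), np.int64(182), np.int64(180), np.int64(181), np.int64(179), np.int64(182), np.int64(183)]
```

View pics/t5.png

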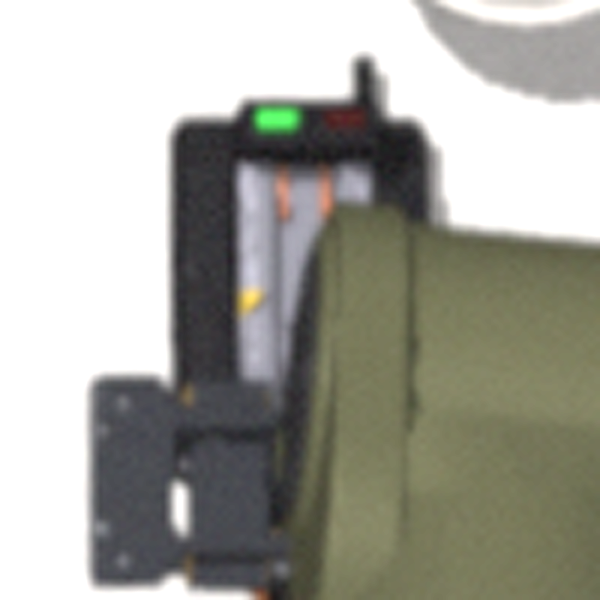

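Run:
```python
from h import *
d=load("pics/t5.npz")
print(ray(d,360.1,176,.051),ray(d,360.0,176,.042))
for v in(176,192,204): print(ray(d,349.1,v,.051))
from bench import *
s=get_state()
x=ray(d,360.1,176,.051)
for tx in(.501,.52,.55): print(tx,x[1]-np.tan(np.radians(1.1))*(x[0]-tx))
print(plan(s,(.501,-.0405,.084),91))
```

```text
[ 0.63486486 -0.03826973  0.051     ] [ 0.63671116 -0.03888991  0.042     ]
[ 0.63429456 -0.01028832  0.051     ]
[ 0.59312856 -0.01066653  0.051     ]
[ 0.56258787 -0.01095795  0.051     ]
0.501 -0.04084006576136274
0.52 -0.04047524712411599
0.55 -0.03989921769688428
(array([-1.2,  1.3, 21. ]), np.float64(-0.11), 'tilt', array([ 0.04, -0.01]), 'yaw', np.float64(90.89))
```

Two estimates agree that the channel axis is at y ≈ -0.0407 there. Setting down on the apron.

```bash
python3 -m jog '[{"claw":48,"dx":-1,"dy":1.4,"dz":10,"spin":0},{"claw":48,"dx":-1,"dy":1.4,"dz":18,"spin":0},{"claw":48,"dx":-1,"dy":1.4,"dz":21,"spin":0},{"claw":48,"dx":-1,"dy":1.4,"dz":22,"spin":0},{"claw":48,"dx":-1,"dy":1.4,"dz":23,"spin":0},{"claw":48,"dx":-1,"dy":1.4,"dz":23,"spin":0},{"claw":48,"dx":-1,"dy":1.4,"dz":23,"spin":0}]'
```

```text
time: 13.32
position: [0.5008, -0.0387, 0.0818]
tool_rot: [-0.029, 3.141, -0.0]
ft_force: [0.0, -0.1, -3.8]
grip_width: 0.596
grip_force: 45.0
```

```bash
python3 -m jog '[{"claw":48,"dx":0,"dy":0,"dz":0.5,"spin":0},{"claw":48,"dx":0,"dy":0,"dz":1,"spin":0},{"claw":48,"dx":0,"dy":0,"dz":1,"spin":0},{"claw":48,"dx":0,"dy":0,"dz":1,"spin":0}]'
```

```text
time: 13.65
position: [0.5007, -0.0387, 0.0808]
tool_rot: [-0.029, 3.141, 0.0]
ft_force: [0.1, 0.4, -3.2]
grip_width: 0.594
grip_force: 45.0
```

```bash
python3 -m jog '[{"claw":48,"dx":0,"dy":-1,"dz":0,"spin":0},{"claw":48,"dx":0,"dy":-1.8,"dz":0.5,"spin":0},{"claw":48,"dx":0,"dy":-1.8,"dz":1,"spin":0},{"claw":48,"dx":0,"dy":-1.8,"dz":1.5,"spin":0},{"claw":48,"dx":0,"dy":-1.8,"dz":1.5,"spin":0},{"claw":48,"dx":0,"dy":-1.8,"dz":1.5,"spin":0}]'
```

```text
time: 14.15
position: [0.5009, -0.0408, 0.08]
tool_rot: [-0.028, 3.141, 0.0]
ft_force: [-2.7, -0.6, 5.6]
grip_width: 0.597
grip_force: 45.0
```

```bash
python3 -m jog '[{"claw":48,"dx":-2,"dy":0,"dz":-0.4,"spin":0},{"claw":48,"dx":-5,"dy":0,"dz":-0.4,"spin":0},{"claw":48,"dx":-8,"dy":0,"dz":-0.4,"spin":0},{"claw":48,"dx":-11,"dy":0,"dz":-0.4,"spin":0},{"claw":48,"dx":-14,"dy":0,"dz":-0.4,"spin":0},{"claw":48,"dx":-14,"dy":0,"dz":-0.4,"spin":0}]'
```

```text
time: 14.65
position: [0.5159, -0.0401, 0.08]
tool_rot: [-0.029, 3.14, 0.0]
ft_force: [-1.5, 0.2, 3.8]
grip_width: 0.592
grip_force: 45.0
```

```bash
python3 -m jog '[{"claw":48,"dx":-2,"dy":0,"dz":-0.2,"spin":0},{"claw":48,"dx":-4,"dy":0,"dz":-0.2,"spin":0},{"claw":48,"dx":-6,"dy":0,"dz":-0.2,"spin":0},{"claw":48,"dx":-8,"dy":0,"dz":-0.2,"spin":0},{"claw":48,"dx":-10,"dy":0,"dz":-0.2,"spin":0},{"claw":48,"dx":-10,"dy":0,"dz":-0.2,"spin":0}]'
```

```text
time: 15.15
position: [0.5253, -0.04, 0.08]
tool_rot: [-0.029, 3.141, 0.0]
ft_force: [-0.9, -0.5, 4.8]
grip_width: 0.598
grip_force: 45.0
```

```bash
python3 -m jog '[{"claw":48,"dx":-2,"dy":0,"dz":-0.2,"spin":0},{"claw":48,"dx":-4,"dy":0,"dz":-0.2,"spin":0},{"claw":48,"dx":-6,"dy":0,"dz":-0.2,"spin":0},{"claw":48,"dx":-8,"dy":0,"dz":-0.2,"spin":0},{"claw":48,"dx":-10,"dy":0,"dz":-0.2,"spin":0},{"claw":48,"dx":-10,"dy":0,"dz":-0.2,"spin":0}]'
```

```text
time: 15.65
position: [0.5352, -0.0399, 0.08]
tool_rot: [-0.029, 3.141, -0.0]
ft_force: [-1.1, 0.3, 3.6]
grip_width: 0.595
grip_force: 45.0
```

```bash
python3 -m jog '[{"claw":48,"dx":-2,"dy":0,"dz":0,"spin":0},{"claw":48,"dx":-4,"dy":0,"dz":0,"spin":0},{"claw":48,"dx":-6,"dy":0,"dz":0,"spin":0},{"claw":48,"dx":-8,"dy":0,"dz":0,"spin":0},{"claw":48,"dx":-10,"dy":0,"dz":0,"spin":0},{"claw":48,"dx":-10,"dy":0,"dz":0,"spin":0}]'
```

```text
time: 16.15
position: [0.5451, -0.0397, 0.08]
tool_rot: [-0.029, 3.141, -0.0]
ft_force: [-2.0, 0.2, 3.8]
grip_width: 0.595
grip_force: 45.0
```

```bash
python3 -m jog '[{"claw":48,"dx":-3,"dy":0,"dz":0,"spin":0},{"claw":48,"dx":-6,"dy":0,"dz":0,"spin":0},{"claw":48,"dx":-9,"dy":0,"dz":0,"spin":0},{"claw":48,"dx":-12,"dy":0,"dz":0,"spin":0},{"claw":48,"dx":-15,"dy":0,"dz":0,"spin":0},{"claw":48,"dx":-18,"dy":0,"dz":0,"spin":0},{"claw":48,"dx":-21,"dy":0,"dz":0,"spin":0},{"claw":48,"dx":-21,"dy":0,"dz":0,"spin":0}]'
```

```text
time: 16.82
position: [0.5662, -0.0393, 0.08]
tool_rot: [-0.029, 3.141, -0.0]
ft_force: [-1.2, 0.4, 3.6]
grip_width: 0.591
grip_force: 45.0
```

```bash
python3 -m jog '[{"claw":48,"dx":-3,"dy":0,"dz":0,"spin":0},{"claw":48,"dx":-6,"dy":0,"dz":0,"spin":0},{"claw":48,"dx":-9,"dy":0,"dz":0,"spin":0},{"claw":48,"dx":-12,"dy":0,"dz":0,"spin":0},{"claw":48,"dx":-15,"dy":0,"dz":0,"spin":0},{"claw":48,"dx":-18,"dy":0,"dz":0,"spin":0},{"claw":48,"dx":-21,"dy":0,"dz":0,"spin":0},{"claw":48,"dx":-23,"dy":0,"dz":0,"spin":0},{"claw":48,"dx":-23,"dy":0,"dz":0,"spin":0}]'
```

```text
time: 17.57
position: [0.5889, -0.039, 0.0801]
tool_rot: [-0.029, 3.141, -0.0]
ft_force: [-1.8, 0.5, 5.1]
grip_width: 0.594
grip_force: 45.0
```

Now 1 mm steps, feeling for the tooth.

```bash
python3 -m jog '[{"claw":48,"dx":-1,"dy":0,"dz":0,"spin":0},{"claw":48,"dx":-2,"dy":0,"dz":0,"spin":0},{"claw":48,"dx":-3,"dy":0,"dz":0,"spin":0},{"claw":48,"dx":-4,"dy":0,"dz":0,"spin":0},{"claw":48,"dx":-5,"dy":0,"dz":0,"spin":0},{"claw":48,"dx":-6,"dy":0,"dz":0,"spin":0},{"claw":48,"dx":-6,"dy":0,"dz":0,"spin":0}]'
```

```text
time: 18.15
position: [0.5945, -0.0388, 0.0801]
tool_rot: [0.029, -3.141, -0.0]
ft_force: [-2.5, 0.2, 6.1]
grip_width: 0.595
grip_force: 45.0
```

```bash
python3 -m jog '[{"claw":48,"dx":-1,"dy":0,"dz":0,"spin":0},{"claw":48,"dx":-2,"dy":0,"dz":0,"spin":0},{"claw":48,"dx":-2,"dy":0,"dz":0,"spin":0}]'
```

```text
time: 18.4
position: [0.5964, -0.0388, 0.0801]
tool_rot: [0.029, -3.141, -0.0]
ft_force: [-2.6, -0.7, 5.2]
grip_width: 0.592
grip_force: 45.0
```

```bash
python3 -m jog '[{"claw":48,"dx":-1,"dy":0,"dz":0,"spin":0},{"claw":48,"dx":-2,"dy":0,"dz":0,"spin":0},{"claw":48,"dx":-2,"dy":0,"dz":0,"spin":0}]'
```

```text
time: 18.65
position: [0.5985, -0.0388, 0.0801]
tool_rot: [0.029, -3.141, -0.0]
ft_force: [-2.8, 0.2, 4.8]
grip_width: 0.596
grip_force: 45.0
```

```bash
python3 -m jog '[{"claw":48,"dx":-1,"dy":0,"dz":0,"spin":0},{"claw":48,"dx":-2,"dy":0,"dz":0,"spin":0},{"claw":48,"dx":-2,"dy":0,"dz":0,"spin":0}]'
```

```text
time: 18.9
position: [0.5991, -0.0386, 0.0801]
tool_rot: [0.028, -3.138, -0.001]
ft_force: [-7.2, 0.6, 8.2]
grip_width: 0.595
grip_force: 45.0
```

```bash
python3 -m jog '[{"claw":48,"dx":-0.7,"dy":0,"dz":0,"spin":0},{"claw":48,"dx":-1.4,"dy":0,"dz":0,"spin":0},{"claw":48,"dx":-1.4,"dy":0,"dz":0,"spin":0}]'
```

```text
time: 19.15
position: [0.5997, -0.0384, 0.0802]
tool_rot: [0.028, -3.136, -0.002]
ft_force: [-9.2, 1.0, 11.5]
grip_width: 0.596
grip_force: 44.9
```

```bash
python3 -m jog '[{"claw":48,"dx":-0.7,"dy":0,"dz":-0.3,"spin":0},{"claw":48,"dx":-1.4,"dy":0,"dz":-0.5,"spin":0},{"claw":48,"dx":-1.4,"dy":0,"dz":-0.5,"spin":0}]'
```

```text
time: 19.4
position: [0.6001, -0.0383, 0.0802]
tool_rot: [0.028, -3.134, -0.002]
ft_force: [-10.6, 1.4, 10.5]
grip_width: 0.597
grip_force: 45.0
```

```bash
python3 -m jog '[{"claw":48,"dx":-0.7,"dy":0,"dz":0,"spin":0},{"claw":48,"dx":-1.2,"dy":0,"dz":0,"spin":0},{"claw":48,"dx":-1.2,"dy":0,"dz":0,"spin":0}]'
```

```text
time: 19.65
position: [0.6003, -0.0383, 0.0802]
tool_rot: [0.028, -3.132, -0.002]
ft_force: [-13.8, 1.0, 13.4]
grip_width: 0.595
grip_force: 45.0
```

```bash
python3 -m jog '[{"claw":48,"dx":-0.7,"dy":0,"dz":-0.3,"spin":0},{"claw":48,"dx":-1.5,"dy":0,"dz":-0.4,"spin":0},{"claw":48,"dx":-1.5,"dy":0,"dz":-0.4,"spin":0}]'
```

```text
time: 19.9
position: [0.6007, -0.0384, 0.0803]
tool_rot: [0.028, -3.129, -0.003]
ft_force: [-16.2, 0.9, 14.9]
grip_width: 0.596
grip_force: 45.0
```

```bash
python3 -m jog '[{"claw":48,"dx":-0.7,"dy":0,"dz":-0.3,"spin":0},{"claw":48,"dx":-1.2,"dy":0,"dz":-0.4,"spin":0},{"claw":48,"dx":-1.2,"dy":0,"dz":-0.4,"spin":0}]'
```

```text
time: 20.15
position: [0.6025, -0.0384, 0.0803]
tool_rot: [0.028, -3.131, -0.002]
ft_force: [-12.9, 0.0, 10.4]
grip_width: 0.589
grip_force: 45.0
```

```bash
python3 -m jog '[{"claw":48,"dx":0,"dy":0,"dz":0,"spin":0},{"claw":48,"dx":0,"dy":0,"dz":0,"spin":0}]'
```

```text
time: 20.32
position: [0.6025, -0.0385, 0.0803]
tool_rot: [0.028, -3.131, -0.002]
ft_force: [-13.0, 1.6, 10.7]
grip_width: 0.595
grip_force: 45.0
```

```bash
python3 -m jog '[{"claw":48,"dx":-0.7,"dy":0,"dz":0,"spin":0},{"claw":48,"dx":-0.7,"dy":0,"dz":0,"spin":0}]'
```

```text
time: 20.48
position: [0.6026, -0.0384, 0.0803]
tool_rot: [0.028, -3.13, -0.002]
ft_force: [-15.0, -0.0, 12.0]
grip_width: 0.597
grip_force: 45.0
```

```bash
python3 -m jog '[{"claw":48,"dx":-0.8,"dy":0,"dz":0,"spin":0},{"claw":48,"dx":-1.6,"dy":0,"dz":0,"spin":0},{"claw":48,"dx":-1.6,"dy":0,"dz":0,"spin":0}]'
```

```text
time: 20.73
position: [0.6036, -0.0387, 0.0804]
tool_rot: [0.028, -3.128, -0.002]
ft_force: [-9.4, -1.7, 3.7]
grip_width: 0.596
grip_force: 45.0
```

```bash
python3 -m jog '[{"claw":48,"dx":-0.8,"dy":0,"dz":0,"spin":0},{"claw":48,"dx":-1.2,"dy":0,"dz":0,"spin":0},{"claw":48,"dx":-1.2,"dy":0,"dz":0,"spin":0}]'
```

```text
time: 20.98
position: [0.6054, -0.0387, 0.0803]
tool_rot: [0.027, -3.13, -0.002]
ft_force: [-14.9, -0.4, 13.0]
grip_width: 0.593
grip_force: 44.9
```

```bash
python3 -m jog '[{"claw":48,"dx":-0.5,"dy":0,"dz":0,"spin":0},{"claw":48,"dx":-1,"dy":0,"dz":0,"spin":0},{"claw":48,"dx":-1,"dy":0,"dz":0,"spin":0}]'
```

```text
time: 21.23
position: [0.6054, -0.0387, 0.0803]
tool_rot: [0.027, -3.128, -0.002]
ft_force: [-17.5, -0.1, 13.6]
grip_width: 0.593
grip_force: 44.9
```

```bash
python3 -m jog '[{"claw":48,"dx":-0.7,"dy":0,"dz":0,"spin":0},{"claw":48,"dx":-1.2,"dy":0,"dz":0,"spin":0},{"claw":48,"dx":-1.2,"dy":0,"dz":0,"spin":0}]'
```

```text
time: 21.48
position: [0.6055, -0.0387, 0.0803]
tool_rot: [0.027, -3.125, -0.003]
ft_force: [-22.2, 0.8, 16.7]
grip_width: 0.591
grip_force: 45.0
```

Rigid stop at 0.6055: it is against the terminal block. Now I'll relax and do a gentle tug to check that it has latched.

```bash
python3 -m jog '[{"claw":48,"dx":1.5,"dy":0,"dz":-0.2,"spin":0},{"claw":48,"dx":3,"dy":0,"dz":-0.5,"spin":0},{"claw":48,"dx":4.5,"dy":0,"dz":-0.8,"spin":0},{"claw":48,"dx":6,"dy":0,"dz":-0.8,"spin":0},{"claw":48,"dx":6,"dy":0,"dz":-0.8,"spin":0}]'
```

```text
time: 21.9
position: [0.6053, -0.0386, 0.0804]
tool_rot: [0.029, -3.138, 0.0]
ft_force: [-3.1, -0.5, -4.2]
grip_width: 0.593
grip_force: 45.0
```

```bash
python3 -m jog '[{"claw":48,"dx":1,"dy":0,"dz":0,"spin":0},{"claw":48,"dx":2,"dy":0,"dz":0,"spin":0},{"claw":48,"dx":3,"dy":0,"dz":0,"spin":0},{"claw":48,"dx":3,"dy":0,"dz":0,"spin":0}]'
```

```text
time: 22.23
position: [0.6045, -0.0384, 0.0813]
tool_rot: [-0.03, 3.14, -0.0]
ft_force: [3.3, -0.8, -12.3]
grip_width: 0.596
grip_force: 45.0
```

```bash
python3 -m jog '[{"claw":48,"dx":1,"dy":0,"dz":0,"spin":0},{"claw":48,"dx":2,"dy":0,"dz":0,"spin":0},{"claw":48,"dx":2,"dy":0,"dz":0,"spin":0}]'
```

```text
time: 22.48
position: [0.603, -0.0384, 0.0813]
tool_rot: [-0.029, 3.139, -0.0]
ft_force: [7.7, 0.0, -16.6]
grip_width: 0.595
grip_force: 45.0
```

```bash
python3 -m jog '[{"claw":48,"dx":0,"dy":0,"dz":1.2,"spin":0},{"claw":48,"dx":0.5,"dy":0,"dz":1.5,"spin":0},{"claw":48,"dx":0.5,"dy":0,"dz":1.5,"spin":0}]'
```

```text
time: 22.73
position: [0.603, -0.0384, 0.0812]
tool_rot: [-0.029, 3.138, 0.0]
ft_force: [5.9, 0.3, -9.9]
grip_width: 0.59
grip_force: 45.0
```

```bash
python3 -m jog '[{"claw":48,"dx":0.5,"dy":0,"dz":0,"spin":0},{"claw":48,"dx":1,"dy":0,"dz":0,"spin":0},{"claw":48,"dx":1,"dy":0,"dz":0,"spin":0}]'
```

```text
time: 22.98
position: [0.6029, -0.0384, 0.0812]
tool_rot: [-0.029, 3.136, -0.0]
ft_force: [8.2, -0.0, -12.4]
grip_width: 0.593
grip_force: 45.0
```

Latched: it holds after about 2.4 mm of play. Pushing gently back to home, neutralising the force and releasing.

```bash
python3 -m jog '[{"claw":48,"dx":-2,"dy":0,"dz":1,"spin":0},{"claw":48,"dx":-4,"dy":0,"dz":2,"spin":0},{"claw":48,"dx":-6,"dy":0,"dz":2.3,"spin":0},{"claw":48,"dx":-7.5,"dy":0,"dz":2.3,"spin":0},{"claw":48,"dx":-7.5,"dy":0,"dz":2.3,"spin":0}]'
```

```text
time: 23.4
position: [0.6053, -0.0387, 0.0801]
tool_rot: [0.027, -3.135, -0.002]
ft_force: [-11.1, 0.7, 11.0]
grip_width: 0.592
grip_force: 45.0
```

```bash
python3 -m jog '[{"claw":48,"dx":1.2,"dy":0,"dz":-0.4,"spin":0},{"claw":48,"dx":2,"dy":0,"dz":-0.8,"spin":0},{"claw":48,"dx":2,"dy":0,"dz":-0.8,"spin":0},{"claw":51,"dx":2,"dy":0,"dz":-0.8,"spin":0},{"claw":53,"dx":2,"dy":0,"dz":-0.8,"spin":0},{"claw":57,"dx":2,"dy":0,"dz":-0.8,"spin":0},{"claw":65,"dx":2,"dy":0,"dz":-0.8,"spin":0},{"claw":75,"dx":2,"dy":0,"dz":-0.8,"spin":0},{"claw":80,"dx":2,"dy":0,"dz":-0.8,"spin":0},{"claw":80,"dx":2,"dy":0,"dz":-0.8,"spin":0},{"claw":85,"dx":2,"dy":0,"dz":-25,"spin":0},{"claw":87,"dx":2,"dy":0,"dz":-65,"spin":0},{"claw":87,"dx":2,"dy":0,"dz":-105,"spin":0},{"claw":87,"dx":40,"dy":0,"dz":-120,"spin":0},{"claw":87,"dx":80,"dy":20,"dz":-120,"spin":0},{"claw":87,"dx":80,"dy":60,"dz":-120,"spin":0},{"claw":87,"dx":80,"dy":100,"dz":-120,"spin":0},{"claw":87,"dx":80,"dy":140,"dz":-120,"spin":0},{"claw":87,"dx":80,"dy":160,"dz":-120,"spin":0},{"claw":87,"dx":80,"dy":160,"dz":-120,"spin":0}]'
python3 - <<'E'
from bench import *
from h import *
d=get_image("top");P=cloud(d);s=get_image("side")
print("flat on charger",mom(P,.1035,.112,(.600,-.04,.07,.06)))
b=cv2.cvtColor(d["frame"],cv2.COLOR_RGB2BGR)[145:235,325:415]
c=cv2.cvtColor(s["frame"],cv2.COLOR_RGB2BGR)[190:280,305:395]
cv2.imwrite("pics/end.png",cv2.convertScaleAbs(cv2.resize(np.hstack([b,c]),None,fx=4.4,fy=4.4,interpolation=cv2.INTER_CUBIC),alpha=2))
# compare catches' columns with the start picture (full battery latched)
for n,f in(("start",load("pics/top0.npz")["frame"]),("now",d["frame"])):
    f=f.astype(int);m=(f[...,0]>1.6*f[...,1])&(f[...,0]>90)&(f[...,1]>25)
    v,u=np.nonzero(m[150:215,335:390]);u+=335;v+=150
    print(n,[(q.sum(),u[q].min(),u[q].max(),np.round(u[q].mean(),1),np.round(v[q].mean(),1)) for q in((u<360)&(v>185),(u>=360)&(v>185)) if q.any()])
E
```

```text
time: 25.07
position: [0.5241, 0.1269, 0.1982]
tool_rot: [-0.044, 3.141, 0.005]
ft_force: [-0.5, 0.4, 0.7]
grip_width: 1.0
grip_force: 0.0
flat on charger (748, array([600.3, -40.6]), array([600.9, -40.7]), array([84.8, 49.9]), np.float64(1.4))
start [(np.int64(18), np.int64(350), np.int64(351), np.float64(350.5), np.float64(197.0))]
now [(np.int64(28), np.int64(350), np.int64(352), np.float64(351.0), np.float64(196.2)), (np.int64(3), np.int64(362), np.int64(364), np.float64(363.0), np.float64(186.0))]
```

View pics/end.png

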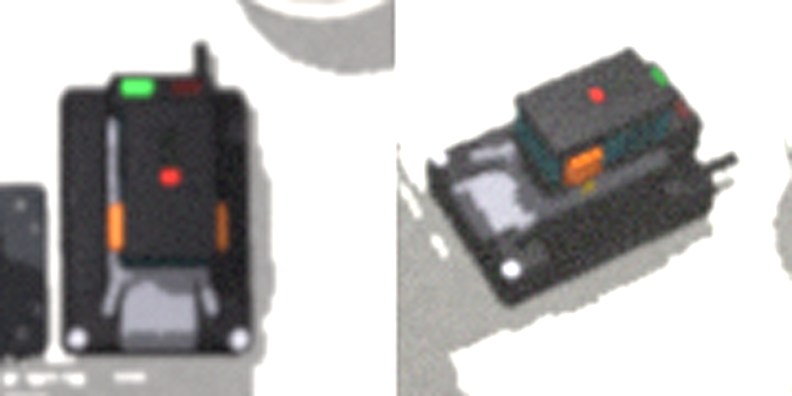

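The flat battery (red light at (170,177)) sits exactly where the full one did. Both catches, at (116,227) and (222,227), stand out as they did at the start. Handing in.

```bash
python3 -c "
from bench import *
print(close_job())"
```

```text
the job is handed in; nothing more can be done
None
```

The full battery stands upright in the blue tray; the flat one is home on the charger, held by its catches on a gentle tug and let go. The job is handed in at about 25 s of the 72 s allowed, and the hand-in returned no verdict.

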